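Wedge a sagging tube up to its rod end and hold it for the tack weld

ROBOT

A 6-joint arm with a two-finger parallel gripper is mounted at the origin on a cart in front of the work surface, level with it; the furniture and walls round the work are solid. World frame = base frame: x ahead of the robot, y to its left, z up, the work surface at z = 0. Lengths are in m, angles in rad, forces in N, time in s.
With the tool pointing down it reaches from about 0.35 to 0.975 m from the base axis. Payload 17.4 kg.
Tool frame: the origin (TCP) lies between the finger pads; the fingertips stand 14 mm ahead of it and the grasp point (between the pads) lies 5 mm behind it; z points along the fingers, y is the line along which they close (so a half turn about z gives the same grasp; the last joint's range is limited). The gripper opens to 85 mm and grips with 20 to 120 N. Pads are 22 mm wide; open, the fingers measure 114 mm over their backs; the gripper's body (76 mm by 85 mm) begins 54 mm behind the grasp point. The pads swing forward as they close: fully open they stand 13 mm farther back than shut.
Start: joints at [-1.296, 0.116, 1.442, -0, 1.584, -0.038], TCP at [0.208, -0.642, 0.245] pointing down, gripper open.
Joint ranges: [-2.83, 2.83], [-0.83, 2.19], [0.07, 2.5], [-1.14, 4.28], [0.01, 3], [-2.97, 2.97]. Speed limits (rad/s): [1.89, 1.89, 2.22, 3.14, 3.14, 3.14].

INTERFACE

Orientations are given as a unit quaternion [x, y, z, w].
In Python, from plant import sensors, optics, bot gives the robot as it stands.
- The arm moves only by the shell command python3 -m pendant 'ROWS' [FORCE]. ROWS is a JSON object whose one key "plan" holds a list of rows, each a list of 7 numbers: the turn, a rotation vector about the world's x, y, z in degrees, then the shift along the world's x, y, z in mm, then the finger opening in mm, from 0 to 85.4. A call has exactly 5 rows; each row is the pose to reach, as a shift and turn from the pose commanded when the call began; what a row does not reach only later rows make up. A row lasts 1/12 s, in which the tool goes at most 41.7 mm and 7.16 degrees, less where a joint would pass 70% of its speed; a pose out of reach is approached as far as the arm can. A call with a gripper value outside its range is refused whole. The fingers move at their own pace and stop on an object; FORCE is the grip in N (left out, the last holds). Time passes only in rows, so rows that repeat a pose let the fingers close, or fill a call up. It gives the time, the measured TCP pose, the force, the opening and the grip force at its end, in the units of the state.
- sensors.observe(): the state, without advancing time (a new reading comes with each control period).
- optics.read_camera(name): name is "scene" or "top" or "wrist"; returns the picture (400x640x3 uint8, blue, green, red); there is no depth.
- optics.camera_model(name): a dict with "fx", "fy", "cx", "cy" (pixels), "distortion" ([k1, k2, p1, p2, k3] as OpenCV has them; the pictures are not rectified), "pose" (4x4, takes a point from camera to world coordinates). Camera axes: x right, y down, z forward; pixel columns grow to the right and rows downward; lengths in m; the calibration is good to about 2 mm. A picture is of the moment at which its call begins: read the wrist's pose just before it. camera_model takes no time and is no camera call; for the wrist camera it gives the pose at the moment of the call.
- bot.close_job(): hands the job in; it is judged then, once.
The state is a dict: "time": time; "q": joint angles; "qvel": joint speeds; "joint_torque": joint torques, N m; "ee_pos": TCP position; "eef_rot": TCP orientation; "contact_force": force on the tool from outside, world axes, zero at the start; "moment": the same for the moment, N m; "gripper_width": opening from 0.0 (shut) to 1.0 (fully open); "grip_force": force on a finger pad.
Only numpy, scipy, OpenCV 4.12 (cv2) and the standard library are available. Lean on these libraries where they do the work, as an engineer would, in place of code of your own. Each camera call takes 0.05 s, during which the arm holds its last target. There are 200 camera calls.

TASK

The free end of the black tube sags in its V rest on the fit-up fixture, a little lower than the shank of the rod end that waits in front of it. Take the brass bush off the fixture and stand it upright on the bench, then lay the wooden wedge flat on the wedge bed and push it, thin end first, between the two guides and under the tube until the tube just lifts off its rest and its end is level with the shank; do not lift the tube with the gripper. Finish while still gripping the wedge in that place, as if a colleague were about to tack the joint, and leave everything else on the bench where it stands.

Things in the scene. Friction and masses are not known exactly. Their poses are not given: they have to be found in the camera images.
- fixture: fixed steel fit-up fixture. Origin on its underside, below the crossing of tube and wedge lane. x = way the wedge is driven, y = along the tube to its free end, z up. Plate 12 mm thick, x -50..50, y -200..200 mm. Blue forks at y = -170 and 174 mm, 60 mm high over the bench; the rod ends' eyes in them reach 67 mm; V rest at y 37..53, up to 40 mm high; strap at y 96..114, up to 60 mm high
- bed (a point): middle of the wedge lane right below the tube's axis, on the plate's top, 12 mm above the bench; axes as the fixture's. The flat wedge bed, level with it, reaches out to x = -135 mm, y -55..55 mm. Two guide strips, 6 mm high, from x -40 to 30 mm, leave a lane 48 mm wide centred on y = 0
- tube: black steel tube with a bright end, outer diameter 25 mm, on a forged rod end, about 0.7 kg; it tips freely about the cross pin and sinks back by its weight; origin on its axis over the lane, y axis along it to the free end. The cross pin is 170 mm behind the origin, 42 mm above the bench. Over the lane the underside is 13 mm above the bed at rest and 17.5 mm when level
- tube_end (a point): middle of the tube's free end face, 243 mm from the cross pin; 6 mm lower than shank_tip while the tube lies in its rest
- shank_tip (a point): end of the shank (21 mm thick) of the fixed rod end that waits in the second fork, on its axis, 42 mm above the bench, 7 mm in front of the tube's end; axes like the fixture's
- wedge: sawn wooden wedge, 70 g, 38 mm wide (its x) and 100 mm long (its y); origin in the middle of its underside. Thin end 8 mm high at y = -50, thick end 30 mm high at y = +50, straight slope. Lies flat on the bench. Grip it across its width near the thick end
- brass_bush: brass-coloured round bush, diameter 30 mm, height 50 mm, 0.18 kg, origin in the middle of its underside; stands upright on the wedge bed in the wedge's way
- blue_tub: bystander: round blue tub with white lid, diameter 60 mm, height 42 mm, origin at its underside
- parts_case: bystander, fixed: shut parts case with a clear lid, 201 x 135 mm, 44 mm high, long side roughly along the world x axis; origin at the middle of its underside
- weld_jig: bystander, fixed: flat welding jig with two red-handled clamps, about 315 mm along the world x axis, 167 mm across, up to 175 mm above the bench; origin near its middle, 27 mm below the bench top

How it is judged:
On the way, in this order (a step that is already met when the one before it is completed fails the run):
1. the brass bush stands upright on the bench, off the fixture, let go (height (world z) of brass_bush below 0.006 m and angle between brass_bush's own z axis and vertical below 0.15 rad and contact force between the fingers and brass_bush below 0.1 N and linear speed of brass_bush below 0.02 m/s), for 0.2 s.
2. the wedge, under the tube, begins to lift it off its rest (z of tube_end in the frame of shank_tip above -0.0045 m and contact force between wedge and tube above 0.3 N), for 0.1 s.
At the end, for the whole second after the job is handed in: Tube end level with the shank within 3 mm, carried by the wedge alone and untouched by the robot; wedge flat on the bed (3 mm, 0.08 rad), within 12 mm of the lane's middle, at rest, still gripped; brass bush upright on the bench, let go (all of step 1 and z of tube_end in the frame of shank_tip between -0.003 and 0.003 m and contact force between wedge and tube above 0.5 N and contact force between the fingers and wedge above 1.5 N and contact force between each of the arm, the fingers and tube below 0.5 N and angle between wedge's own z axis and vertical below 0.08 rad and z of wedge in the frame of bed between -0.003 and 0.003 m and y of wedge in the frame of bed between -0.012 and 0.012 m and linear speed of wedge below 0.01 m/s and angular speed of tube below 0.03 rad/s); the arm keeps its last pose, push and grip.
It fails at once if the gripper or arm pushes on the tube (over 5 N) (contact force between any of the fingers, the arm and tube above 5 N).
It fails at once if a bystander (the blue tub) is moved more than 30 mm (distance of blue_tub from where it was at the start of the episode above 0.03 m).
It also fails if it takes over 54 s, if anything falls off the work surface, if the arm or the gripper's body presses on something with over 40 N, if the wrist force passes 120 N, or if a joint passes its speed limit or range.

## Working session

There is one attempt and no reset: what is moved stays moved. The work goes in short steps, Python scripts to look and compute and a shell command to move; the robot and the scene stay as the last step left them, time stands still between calls to the robot, and variables do not carry over. Pictures are saved under pics/ and viewed, at most 10 in all, crops included, and the job is handed in when it is done.

```bash
mkdir -p pics; ls
python3 - <<'E'
from plant import sensors, optics, bot
import cv2
for n in("top","scene"):
    cv2.imwrite(f"pics/{n}0.png",optics.read_camera(n)); m=optics.camera_model(n); print(n,m)
print(sensors.observe())
E
```

```text
pics
top {'fx': 362.8406804978752, 'fy': 362.8406804978752, 'cx': 318.5006920380944, 'cy': 201.4042691432792, 'distortion': array([-0.05596405,  0.        ,  0.        ,  0.        ,  0.        ]), 'pose': array([[-0.02802435, -0.99186635,  0.12416031,  0.41899146],
       [-0.99928064,  0.0309731 ,  0.02188289,  0.0272532 ],
       [-0.02555053, -0.12345774, -0.99202084,  0.88108665],
       [ 0.        ,  0.        ,  0.        ,  1.        ]])}
scene {'fx': 439.05174888522686, 'fy': 439.05174888522686, 'cx': 318.7021271149821, 'cy': 202.77779895130095, 'distortion': array([-0.11819037,  0.        ,  0.        ,  0.        ,  0.        ]), 'pose': array([[-0.84036763, -0.31535749,  0.44083092,  0.11497498],
       [-0.54185188,  0.50885995, -0.66892308,  0.71438518],
       [-0.0133713 , -0.80100637, -0.59850648,  0.6496482 ],
       [ 0.        ,  0.        ,  0.        ,  1.        ]])}
{'time': 0.1, 'q': array([-1.29576519e+00,  1.16442987e-01,  1.44220854e+00, -8.06863874e-07,
        1.58398780e+00, -3.78138099e-02]), 'qvel': array([ 0.00164035, -0.00124094,  0.00053052, -0.0012498 ,  0.00076017,
        0.00106231]), 'joint_torque': array([ 2.49284392e-03, -7.33663416e+01, -6.33788252e+01,  3.69495342e-05,
        5.16697706e-03,  1.08375576e-05]), 'ee_pos': array([ 0.20768261, -0.64209233,  0.24462638]), 'eef_rot': array([ 9.87790795e-01,  1.55785336e-01, -6.23274353e-05, -5.19612463e-04]), 'contact_force': array([-0.86959223, -1.03802027,  0.28707618]), 'moment': array([-0.01154527,  0.00823048,  0.02843906]), 'grip_force': 0.0, 'gripper_width': 0.9973439884336291}
```

View pics/top0.png

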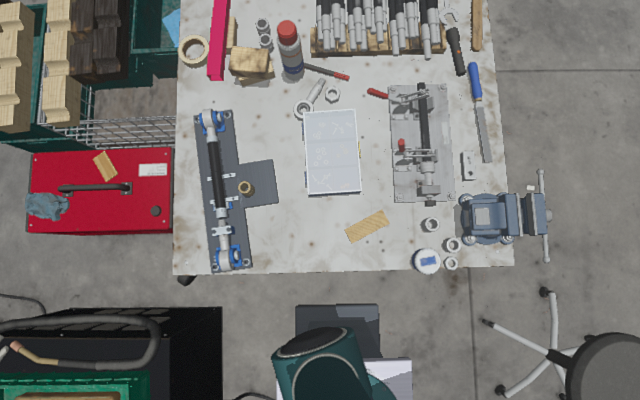

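View pics/scene0.png

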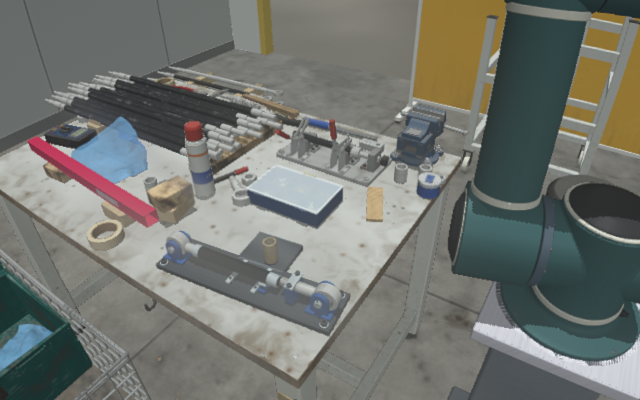

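The top view shows the fixture at about (228,190) with its free end pointing down the image, the bush at (246,187), the wedge at (367,227), the tub at (427,261) and the parts case at (332,152). I'll enlarge it to measure.

```bash
cat > h.py <<'E'
import numpy as np, cv2
from plant import sensors, optics, bot
def px2w(name,uv,z,m=None):
    m=m or optics.camera_model(name)
    K=np.array([[m['fx'],0,m['cx']],[0,m['fy'],m['cy']],[0,0,1]])
    p=cv2.undistortPoints(np.array(uv,float).reshape(-1,1,2),K,m['distortion']).reshape(-1,2)
    d=np.c_[p,np.ones(len(p))]@m['pose'][:3,:3].T; o=m['pose'][:3,3]
    return o+d*((np.array(z)-o[2])/d[:,2])[:,None] if np.ndim(z) else o+d*((z-o[2])/d[:,2])[:,None]
def w2px(name,P,m=None):
    m=m or optics.camera_model(name)
    K=np.array([[m['fx'],0,m['cx']],[0,m['fy'],m['cy']],[0,0,1]])
    T=np.linalg.inv(m['pose'])
    return cv2.projectPoints(np.array(P,float).reshape(-1,3),cv2.Rodrigues(T[:3,:3])[0],T[:3,3],K,m['distortion'])[0].reshape(-1,2)
E
python3 - <<'E'
import cv2
i=cv2.imread("pics/top0.png")
a=cv2.resize(i[100:280,185:295],None,fx=3.3,fy=3.3,interpolation=cv2.INTER_CUBIC)
b=cv2.resize(i[200:280,335:445],None,fx=3.9,fy=3.9,interpolation=cv2.INTER_CUBIC)
import numpy as np
c=np.zeros((600,800,3),np.uint8); c[:a.shape[0],:a.shape[1]]=a; c[:b.shape[0],368:368+b.shape[1]]=b[:,:432]
cv2.imwrite("pics/crop1.png",c)
E
```

```text
(no output)
```

View pics/crop1.png

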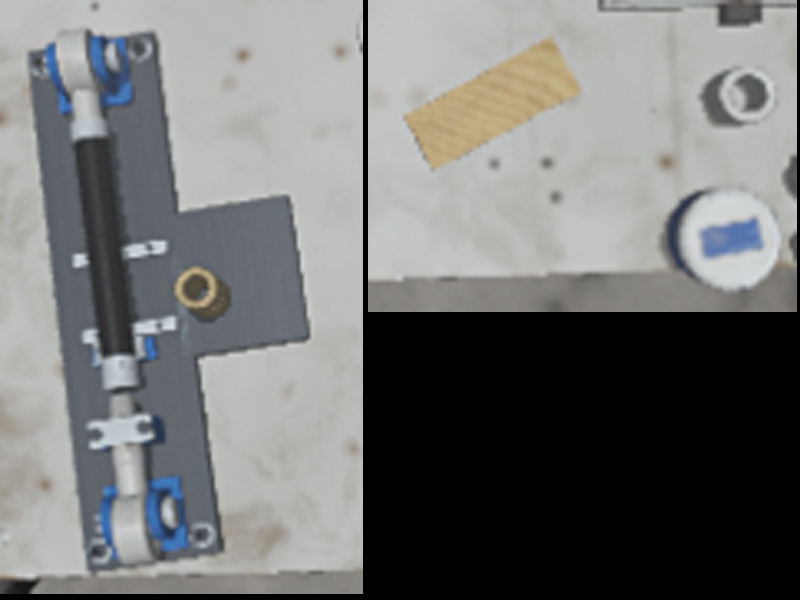

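```bash
cat > fit.py <<'E'
from h import *
from scipy.optimize import least_squares
def fit(px,local,x0):
    px=np.array(px,float); L=np.array(local,float)/1000
    def W(v): c,s=np.cos(v[2]),np.sin(v[2]); return np.c_[v[0]+c*L[:,0]-s*L[:,1], v[1]+s*L[:,0]+c*L[:,1], L[:,2]]
    r=least_squares(lambda v:(w2px("top",W(v))-px).ravel(),x0)
    return r.x, np.abs(r.fun).max(), np.sqrt((r.fun**2).mean())
def A(p): return np.array(p)/3.3+[185,100]-0.35
def B(p): return (np.array(p)-[368,0])/3.9+[335,200]-0.37
if __name__=="__main__":
    f=fit(A([(28,52),(157,32),(222,550),(88,572),(289,196),(309,338),(178,212),(198,356)]),
     [(50,-200,12),(-50,-200,12),(-50,200,12),(50,200,12),(-135,-55,12),(-135,55,12),(-50,-55,12),(-50,55,12)],[.45,.3,1.57])
    print("fixture",f)
    print("bush",px2w("top",A([(197,287)]),.05+.012))
    c=B([(404,116),(552,38),(581,93),(434,170)])
    # left end thick (y=+50) or thin
    print("leftthin",fit(c,[(-19,-50,8),(-19,50,30),(19,50,30),(19,-50,8)],[.33,-.1,0.3-1.57*2]),fit(c,[(19,-50,8),(19,50,30),(-19,50,30),(-19,-50,8)],[.33,-.1,-2]))
    print("leftthin b",fit(c,[(19,50,30),(19,-50,8),(-19,-50,8),(-19,50,30)],[.33,-.1,1.2]),fit(c,[(-19,-50,8),(-19,50,30),(19,50,30),(19,-50,8)],[.33,-.1,-2]))
    print("tub",px2w("top",B([(730,238)]),.042))
    i=cv2.imread("pics/scene0.png")
    cv2.imwrite("pics/crop2.png",cv2.resize(i[170:300,230:400],None,fx=4.5,fy=4.5,interpolation=cv2.INTER_CUBIC))
E
python3 fit.py
```

```text
fixture (array([0.56657164, 0.28359416, 1.69640467]), np.float64(1.0918993910002541), np.float64(0.48865658545139234))
bush [[0.5611726  0.21525905 0.062     ]]
leftthin (array([ 0.46356073, -0.06559404, -2.69006012]), np.float64(0.3453315933375052), np.float64(0.19505109592379916)) (array([ 0.46373042, -0.065553  , -2.69388731]), np.float64(14.322139761363786), np.float64(11.321013986041253))
leftthin b (array([ 0.46408263, -0.0667015 ,  0.45099251]), np.float64(0.8980062946019984), np.float64(0.6671301128588879)) (array([ 0.46356073, -0.06559404, -2.69006011]), np.float64(0.3453315721314425), np.float64(0.1950510959237828))
tub [[ 0.38003189 -0.19902819  0.042     ]]
```

View pics/crop2.png

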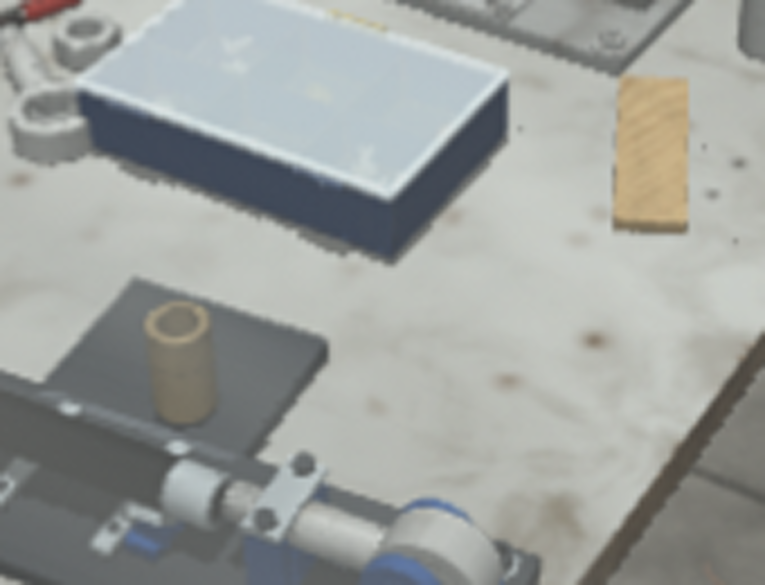

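The wedge's end nearest the scene camera shows a thin face (crop y≈225), so its thin end points left in the top view. That agrees with the better fit (0.2 px rms), and the bush measures at fixture (-67, 14) mm. I'm moving towards the bush, with the fingers closing along the tube axis.

```bash
python3 -m pendant '{"plan":[[0,0,6.6,15,37,0,85],[0,0,13.2,30,74,0,85],[0,0,19.8,45,111,0,85],[0,0,26.4,60,148,0,85],[0,0,33,75,185,0,85]]}' 30
python3 -m pendant '{"plan":[[0,0,6.6,15,37,0,85],[0,0,13.2,30,74,0,85],[0,0,19.8,45,111,0,85],[0,0,26.4,60,148,0,85],[0,0,33,75,185,0,85]]}'
python3 -m pendant '{"plan":[[0,0,6.6,15,37,0,85],[0,0,13.3,30,74,0,85],[0,0,13.3,45,111,0,85],[0,0,13.3,60,148,0,85],[0,0,13.3,75,185,0,85]]}'
python3 -m pendant '{"plan":[[0,0,0,13,37,0,85],[0,0,0,26,74,0,85],[0,0,0,39,111,0,85],[0,0,0,52,148,0,85],[0,0,0,65,185,0,85]]}'
python3 -m pendant '{"plan":[[0,0,0,5,17,0,85],[0,0,0,10,35,0,85],[0,0,0,10,35,0,85],[0,0,0,10,35,0,85],[0,0,0,10,35,0,85]]}'
python3 - <<'E'
from h import *
m=optics.camera_model("wrist"); im=optics.read_camera("wrist")
import pickle; pickle.dump(m,open("w1.pkl","wb"))
cv2.imwrite("pics/w1.png",im); s=sensors.observe(); print(s['ee_pos'],s['eef_rot'],s['q'],m['pose'][:3,3])
E
```

```text
time: 0.52
ee_pos: [0.2829, -0.4554, 0.2448]
eef_rot: [0.902, 0.432, 0.0, -0.0]
contact_force: [0.6, 0.2, 0.5]
gripper_width: 0.998
grip_force: 0.0
time: 0.93
ee_pos: [0.3578, -0.2704, 0.2451]
eef_rot: [0.742, 0.671, 0.0, 0.0]
contact_force: [1.5, 0.3, -0.3]
gripper_width: 0.998
grip_force: 0.0
time: 1.35
ee_pos: [0.4328, -0.0852, 0.2453]
eef_rot: [0.661, 0.75, 0.0, 0.0]
contact_force: [1.2, -1.5, 0.0]
gripper_width: 0.995
grip_force: 0.0
time: 1.77
ee_pos: [0.4978, 0.0999, 0.2452]
eef_rot: [0.661, 0.75, 0.0, 0.0]
contact_force: [0.9, -1.4, 0.2]
gripper_width: 0.994
grip_force: 0.0
time: 2.18
ee_pos: [0.5075, 0.1324, 0.2451]
eef_rot: [0.661, 0.75, -0.0, -0.0]
contact_force: [-0.2, -0.9, -0.1]
gripper_width: 0.997
grip_force: 0.0
[0.50754126 0.13208446 0.24525268] [ 6.61377978e-01  7.50052772e-01 -9.25555743e-05  2.07316297e-05] [ 2.06030381e-01 -2.15487414e-01  1.76103755e+00 -1.44112315e-04
  1.59616593e+00  8.05393187e-02] [0.49912994 0.19800135 0.37490572]
```

View pics/w1.png

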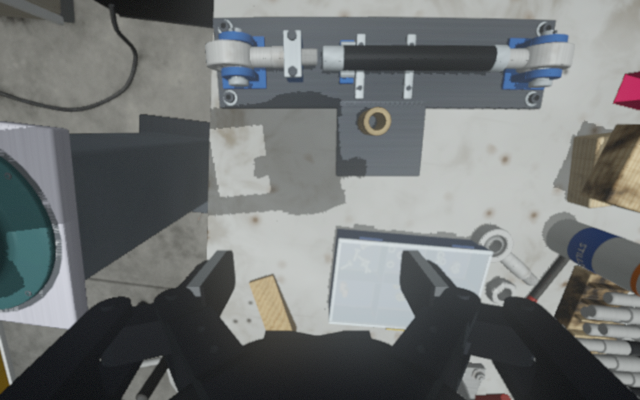

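The wrist view shows the bush top centred at about (376,121), the plate corners near (218,17), (555,22) and (541,108), the outer bed corners at (336,176) and (419,175), and the lane's guides at x≈360 and 409. I'll cross-check these positions.

Run:
```python
from h import *; import pickle
m=pickle.load(open("w1.pkl","rb"))
o=np.array([.56657,.28359]); t=1.6964; R=np.array([[np.cos(t),-np.sin(t)],[np.sin(t),np.cos(t)]])
f=lambda P:((P[:,:2]-o)@R*1000).round(1)
P=px2w("wrist",[(376,121)],.062,m);print("bush",P,f(P))
P=px2w("wrist",[(215,17),(555,22),(542,108),(215,109),(336,176),(419,175)],.012,m);print(f(P), "want (50,200)(50,-200)(-50,-200)(-50,200)(-135,55)(-135,-55)")
P=px2w("wrist",[(345,58),(495,58)],.042,m);print("tube",f(P))
P=px2w("wrist",[(360,35),(360,98),(409,35),(409,98)],.018,m);print("guides",f(P))
im=cv2.imread("pics/w1.png"); cv2.imwrite("pics/w1c.png",cv2.resize(im[10:190,205:425],None,fx=3.3,fy=3.3,interpolation=cv2.INTER_CUBIC))
```

```text
bush [[0.56033642 0.2154509  0.062     ]] [[-66.8  14.7]]
[[  50.2  195.4]
 [  48.  -200.1]
 [ -48.  -202.9]
 [ -50.8  204.2]
 [-134.3   53.3]
 [-132.9  -55.4]] want (50,200)(50,-200)(-50,-200)(-50,200)(-135,55)(-135,-55)
tube [[  -0.6   47.7]
 [   1.  -116.6]]
guides [[ 29.1  29. ]
 [-39.   26.5]
 [ 29.5 -27.2]
 [-38.7 -32.5]]
```

View pics/w1c.png

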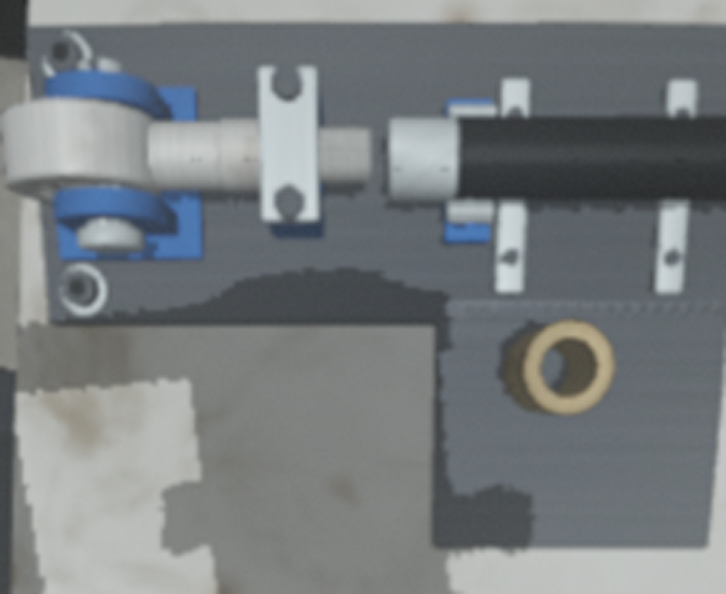

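The crop confirms that the guides start at x≈-39, the V rest lies within ±25 mm, and the bush is at (0.5605, 0.2153). Next I move over it, descend and grip.

```bash
python3 -m pendant '{"plan":[[0,0,0,18,28,0,85],[0,0,0,36,56,0,85],[0,0,0,53,83,0,85],[0,0,0,53,83,0,85],[0,0,0,53,83,0,85]]}' 30
python3 -m pendant '{"plan":[[0,0,0,0,0,-40,85],[0,0,0,0,0,-80,85],[0,0,0,0,0,-120,85],[0,0,0,0,0,-150,85],[0,0,0,0,0,-170,85]]}'
python3 -m pendant '{"plan":[[0,0,0,0,0,-15,85],[0,0,0,0,0,-31,85],[0,0,0,0,0,-31,85],[0,0,0,0,0,-31,50],[0,0,0,0,0,-31,20]]}'
python3 -m pendant '{"plan":[[0,0,0,0,0,0,20],[0,0,0,0,0,0,20],[0,0,0,0,0,0,20],[0,0,0,0,0,0,20],[0,0,0,0,0,0,20]]}'
```

```text
time: 2.65
ee_pos: [0.561, 0.2157, 0.2447]
eef_rot: [0.661, 0.75, -0.001, -0.0]
contact_force: [0.0, -1.0, -0.2]
gripper_width: 0.993
grip_force: 0.0
time: 3.07
ee_pos: [0.5592, 0.2138, 0.0721]
eef_rot: [0.662, 0.75, -0.001, -0.001]
contact_force: [0.6, -0.4, -0.1]
gripper_width: 0.994
grip_force: 0.0
time: 3.48
ee_pos: [0.5611, 0.2152, 0.0457]
eef_rot: [0.661, 0.75, 0.001, 0.0]
contact_force: [-0.5, 0.1, 1.0]
gripper_width: 0.74
grip_force: 0.0
time: 3.9
ee_pos: [0.561, 0.2158, 0.0454]
eef_rot: [0.661, 0.75, 0.0, 0.0]
contact_force: [-2.5, -0.9, 7.0]
gripper_width: 0.339
grip_force: 30.0
```

```bash
python3 -m pendant '{"plan":[[0,0,0,0,0,15,20],[0,0,0,0,0,35,20],[0,0,0,0,0,60,20],[0,0,0,0,0,80,20],[0,0,0,0,0,90,20]]}' 30
python3 -m pendant '{"plan":[[0,0,0,-25,-16,0,20],[0,0,0,-60,-40,0,20],[0,0,0,-95,-63,0,20],[0,0,0,-130,-86,0,20],[0,0,0,-161,-106,0,20]]}'
python3 -m pendant '{"plan":[[0,0,0,0,0,-20,20],[0,0,0,0,0,-45,20],[0,0,0,0,0,-70,20],[0,0,0,0,0,-85,20],[0,0,0,0,0,-90,20]]}'
python3 -m pendant '{"plan":[[0,0,0,0,0,-4,20],[0,0,0,0,0,-7,20],[0,0,0,0,0,-9,20],[0,0,0,0,0,-10,20],[0,0,0,0,0,-10,20]]}'
```

```text
time: 4.32
ee_pos: [0.5613, 0.216, 0.1373]
eef_rot: [0.661, 0.75, 0.001, 0.001]
contact_force: [0.4, -0.1, -1.2]
gripper_width: 0.338
grip_force: 30.3
time: 4.73
ee_pos: [0.3977, 0.1089, 0.1332]
eef_rot: [0.661, 0.75, -0.001, -0.0]
contact_force: [-0.7, -0.9, -1.1]
gripper_width: 0.344
grip_force: 30.5
time: 5.15
ee_pos: [0.3982, 0.1094, 0.0415]
eef_rot: [0.661, 0.75, -0.001, -0.001]
contact_force: [-0.8, 0.8, -3.7]
gripper_width: 0.339
grip_force: 30.6
time: 5.57
ee_pos: [0.4, 0.1098, 0.0347]
eef_rot: [0.661, 0.75, 0.0, 0.0]
contact_force: [0.3, 0.9, -2.5]
gripper_width: 0.338
grip_force: 30.6
```

```bash
python3 -m pendant '{"plan":[[0,0,0,0,0,-0.5,20],[0,0,0,0,0,-1,20],[0,0,0,0,0,-1.3,20],[0,0,0,0,0,-1.3,20],[0,0,0,0,0,-1.3,20]]}' 30
python3 -m pendant '{"plan":[[0,0,0,0,0,0,34],[0,0,0,0,0,0,40],[0,0,0,0,0,0,50],[0,0,0,0,0,0,65],[0,0,0,0,0,0,85]]}'
python3 -m pendant '{"plan":[[0,0,0,0,0,0,85],[0,0,0,0,0,0,85],[0,0,0,0,0,0,85],[0,0,0,0,0,25,85],[0,0,0,0,0,50,85]]}'
python3 - <<'E'
from h import *
m=optics.camera_model("wrist"); im=optics.read_camera("wrist"); t=optics.read_camera("top"); s=optics.read_camera("scene")
a=np.hstack([im[60:360,100:500],cv2.resize(s[180:330,150:350],None,fx=2,fy=2)]); b=cv2.resize(t[130:280,200:467],None,fx=2,fy=2)
c=np.zeros((600,800,3),np.uint8); c[:300]=a; c[300:,:534]=b
cv2.imwrite("pics/w2.png",c)
E
```

```text
time: 5.98
ee_pos: [0.4, 0.1098, 0.0334]
eef_rot: [0.661, 0.75, 0.0, 0.0]
contact_force: [-0.3, -0.4, 4.6]
gripper_width: 0.341
grip_force: 31.2
time: 6.4
ee_pos: [0.3997, 0.1097, 0.0329]
eef_rot: [0.661, 0.75, -0.0, -0.0]
contact_force: [0.4, -0.2, 0.6]
gripper_width: 0.846
grip_force: 0.0
time: 6.82
ee_pos: [0.3988, 0.1096, 0.0825]
eef_rot: [0.661, 0.75, -0.001, -0.001]
contact_force: [0.5, 1.0, 0.2]
gripper_width: 0.995
grip_force: 0.0
```

View pics/w2.png

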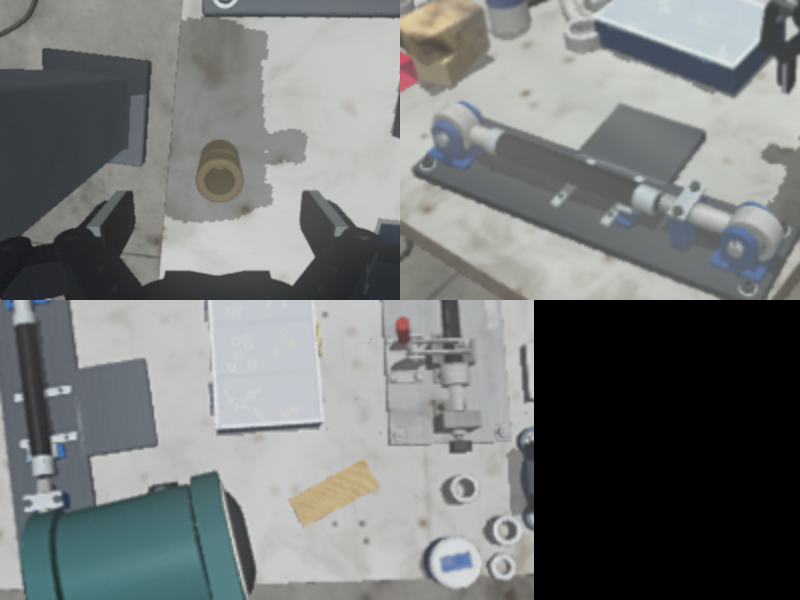

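The bush is upright on bare bench at about (220,175) in the wrist part, clear of the fixture. The wedge hasn't moved. Next I move to the wedge's thick end with a reduced opening to clear the case corner.

```bash
python3 -m pendant '{"plan":[[0,0,0,0,0,35,85],[0,0,4.7,13,-35,70,70],[0,0,9.4,27,-70,70,58],[0,0,14,40,-105,70,58],[0,0,18.7,54,-140,70,58]]}' 60
python3 -m pendant '{"plan":[[0,0,0,14,-36,0,58],[0,0,0,27.5,-71.5,0,58],[0,0,0,27.5,-71.5,0,58],[0,0,0,27.5,-71.5,-30,58],[0,0,0,27.5,-71.5,-60,58]]}'
python3 - <<'E'
from h import *
s=sensors.observe(); print(s['ee_pos'],s['eef_rot'],s['gripper_width'])
from scipy.spatial.transform import Rotation as R
M=R.from_quat(s['eef_rot']).as_matrix(); print("tool y deg",np.degrees(np.arctan2(M[1,1],M[0,1])))
o=np.array([.4636,-.0656]); t=-2.690; print("wedge frame mm",1000*(s['ee_pos'][:2]-o)@np.array([[np.cos(t),-np.sin(t)],[np.sin(t),np.cos(t)]]))
m=optics.camera_model("wrist"); im=optics.read_camera("wrist"); cv2.imwrite("pics/w3.png",im)
import pickle; pickle.dump(m,open("w3.pkl","wb"))
E
```

```text
time: 7.38
ee_pos: [0.4541, -0.0322, 0.1531]
eef_rot: [0.529, 0.849, 0.0, 0.001]
contact_force: [0.9, 0.9, -0.0]
gripper_width: 0.679
grip_force: 0.0
time: 7.8
ee_pos: [0.4817, -0.1025, 0.0924]
eef_rot: [0.531, 0.847, 0.0, 0.001]
contact_force: [-0.5, 0.7, -0.4]
gripper_width: 0.68
grip_force: 0.0
[ 0.48165612 -0.10250752  0.09240119] [5.31164625e-01 8.47268189e-01 2.82857767e-04 8.22893256e-04] 0.6799396413823546
tool y deg 25.83165984428291
wedge frame mm [-0.13964963 41.0873318 ]
```

View pics/w3.png

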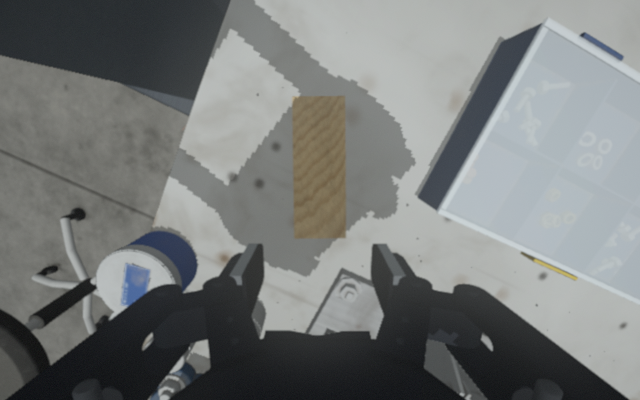

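The wedge sits square between the fingers, centred at x≈319 px with its thick end towards the gripper. The case and the tub are both clear. Descend and grip.

```bash
python3 -m pendant '{"plan":[[0,0,0,0,0,-30,58],[0,0,0,0,0,-55,58],[0,0,0,0,0,-70,58],[0,0,0,0,0,-70,58],[0,0,0,0,0,-70,50]]}' 60
python3 -m pendant '{"plan":[[0,0,0,0,0,0,42],[0,0,0,0,0,0,30],[0,0,0,0,0,0,25],[0,0,0,0,0,0,25],[0,0,0,0,0,0,25]]}'
python3 -m pendant '{"plan":[[0,0,0,0,0,15,25],[0,0,0,0,0,35,25],[0,0,0,0,0,60,25],[0,0,0,0,0,80,25],[0,0,0,0,0,90,25]]}'
```

```text
time: 8.27
ee_pos: [0.4808, -0.1014, 0.0229]
eef_rot: [0.53, 0.848, -0.0, -0.001]
contact_force: [0.6, -0.3, 0.8]
gripper_width: 0.59
grip_force: 0.0
time: 8.68
ee_pos: [0.4821, -0.1019, 0.0248]
eef_rot: [0.53, 0.848, 0.0, 0.001]
contact_force: [-0.5, 0.6, 7.2]
gripper_width: 0.422
grip_force: 60.9
time: 9.1
ee_pos: [0.4821, -0.102, 0.1166]
eef_rot: [0.53, 0.848, 0.001, 0.002]
contact_force: [-0.1, -0.5, 0.5]
gripper_width: 0.426
grip_force: 60.3
```

```bash
python3 -m pendant '{"plan":[[0,0,-6.2,14,35,0,25],[0,0,-12.5,29,70,0,25],[0,0,-18.7,44,105,0,25],[0,0,-18.7,58,140,0,25],[0,0,-18.7,73,175,0,25]]}' 60
python3 -m pendant '{"plan":[[0,0,0,15,35,0,25],[0,0,0,29.5,71,0,25],[0,0,0,29.5,71,-20,25],[0,0,0,29.5,71,-45,25],[0,0,0,29.5,71,-65,25]]}'
cat > st.py <<'E'
from h import *
from scipy.spatial.transform import Rotation as Rn
s=sensors.observe(); M=Rn.from_quat(s['eef_rot']).as_matrix()
o=np.array([.56657,.28359]); t=1.6964; R=np.array([[np.cos(t),-np.sin(t)],[np.sin(t),np.cos(t)]])
print("tcp fixture mm",1000*(s['ee_pos'][:2]-o)@R,"z",s['ee_pos'][2]*1000,"tool y",np.degrees(np.arctan2(M[1,1],M[0,1]))%180,"tilt",M[:,2],"F fixture",s['contact_force'][:2]@R,s['contact_force'][2],s['grip_force'],s['time'])
E
python3 st.py
python3 - <<'E'
from h import *
import pickle
m=optics.camera_model("wrist"); im=optics.read_camera("wrist"); s=optics.read_camera("scene")
pickle.dump(m,open("w4.pkl","wb")); cv2.imwrite("pics/w4full.png",im)
print(px2w("wrist",[(320,100)],.02,m))
c=np.vstack([cv2.resize(im[0:200],(800,250)),cv2.resize(s[190:330,150:350],None,fx=2.5,fy=2.5)[:,:500].__class__((350,800,3),np.uint8)*0])
c[250:600,:500]=cv2.resize(s[190:330,150:350],(500,350),interpolation=cv2.INTER_CUBIC)
cv2.imwrite("pics/w4.png",c)
E
```

```text
time: 9.52
ee_pos: [0.5545, 0.0751, 0.1131]
eef_rot: [0.662, 0.75, 0.0, 0.0]
contact_force: [1.3, -0.3, -0.0]
gripper_width: 0.429
grip_force: 60.3
time: 9.93
ee_pos: [0.5835, 0.145, 0.0465]
eef_rot: [0.661, 0.751, -0.0, -0.0]
contact_force: [-0.1, -0.6, -0.8]
gripper_width: 0.424
grip_force: 60.5
tcp fixture mm [-139.56821104    0.60163611] z 46.489727776571776 tool y 7.300073576210656 tilt [-3.77162200e-04 -1.28043952e-04 -9.99999921e-01] F fixture [-0.58325355  0.2127322 ] -0.762656292611584 60.45155167579651 9.9333
[[0.57438358 0.22611104 0.02      ]]
```

View pics/w4.png

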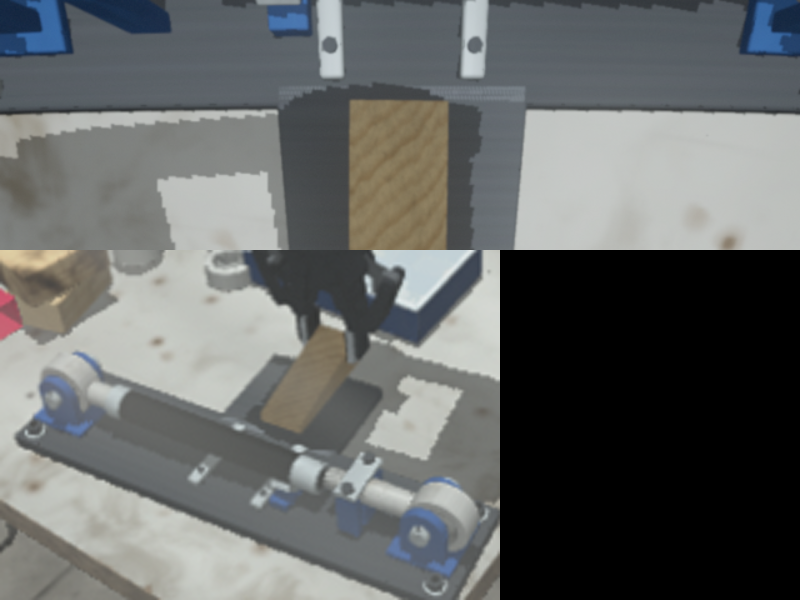

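The wrist view shows the wedge (x 349–447) square to the lane, whose inner edges are at 343 and 461. The lane centre is about 1.5 mm to the right, so I shift +1.6 mm in world x and lower onto the bed.

```bash
python3 -m pendant '{"plan":[[0,0,0,0.8,0,-3,25],[0,0,0,1.6,0,-6,25],[0,0,0,1.6,0,-8,25],[0,0,0,1.6,0,-8,25],[0,0,0,1.6,0,-8,25]]}' 60
python3 -m pendant '{"plan":[[0,0,0,0,0,-0.5,25],[0,0,0,0,0,-1,25],[0,0,0,0,0,-1.5,25],[0,0,0,0,0,-1.5,25],[0,0,0,0,0,-1.5,25]]}'; python3 st.py
```

```text
time: 10.45
ee_pos: [0.5856, 0.1442, 0.0407]
eef_rot: [0.661, 0.75, 0.0, 0.0]
contact_force: [0.4, -0.1, -0.3]
gripper_width: 0.427
grip_force: 60.4
time: 10.87
ee_pos: [0.5853, 0.1443, 0.0385]
eef_rot: [0.661, 0.75, -0.0, -0.0]
contact_force: [-0.6, 0.3, -1.4]
gripper_width: 0.421
grip_force: 60.4
tcp fixture mm [-140.58262013   -1.10241355] z 38.47309334140533 tool y 7.224107175724623 tilt [-8.91213949e-05 -1.57820227e-05 -9.99999996e-01] F fixture [0.32119139 0.53922401] -1.3565174411192147 60.39307951927185 10.8667
```

```bash
python3 -m pendant '{"plan":[[0,0,0,0,0,-0.5,25],[0,0,0,0,0,-1,25],[0,0,0,0,0,-1.2,25],[0,0,0,0,0,-1.2,25],[0,0,0,0,0,-1.2,25]]}'
python3 -m pendant '{"plan":[[0,0,0,0,0,-0.5,25],[0,0,0,0,0,-1,25],[0,0,0,0,0,-1,25],[0,0,0,0,0,-1,25],[0,0,0,0,0,-1,25]]}'; python3 st.py
```

```text
time: 11.28
ee_pos: [0.5853, 0.1442, 0.0373]
eef_rot: [0.661, 0.75, -0.0, -0.0]
contact_force: [-0.0, -0.4, -0.7]
gripper_width: 0.432
grip_force: 60.4
time: 11.7
ee_pos: [0.5855, 0.1442, 0.0368]
eef_rot: [0.661, 0.75, 0.0, 0.0]
contact_force: [-3.1, -1.9, 5.3]
gripper_width: 0.429
grip_force: 61.2
tcp fixture mm [-140.63370843   -1.27244447] z 36.842419619293636 tool y 7.221058127811714 tilt [ 3.64870593e-04  1.35145379e-06 -9.99999933e-01] F fixture [-1.51913143  3.31336651] 5.267911563041851 61.21976137161255 11.7
```

The wedge is on the bed (5 N). Now slide along the lane, 55 mm first.

```bash
python3 -m pendant '{"plan":[[0,0,0,-1.3,10,0,25],[0,0,0,-2.5,20,0,25],[0,0,0,-3.8,30,0,25],[0,0,0,-5,40,0,25],[0,0,0,-6.3,50,0,25]]}'
python3 st.py
python3 -m pendant '{"plan":[[0,0,0,-0.5,4,0,25],[0,0,0,-1,8,0,25],[0,0,0,-1.5,12,0,25],[0,0,0,-2,16,0,25],[0,0,0,-2.3,18,0,25]]}'
python3 st.py
```

```text
time: 12.12
ee_pos: [0.5792, 0.1953, 0.0369]
eef_rot: [0.661, 0.75, 0.0, 0.0]
contact_force: [-0.2, -3.9, 5.1]
gripper_width: 0.43
grip_force: 61.2
tcp fixture mm [-89.22782907  -1.4847017 ] z 36.85021371184251 tool y 7.2365098073751675 tilt [ 1.01696242e-03 -1.21841082e-04 -9.99999475e-01] F fixture [-3.88254893  0.68002405] 5.0729640149185355 61.221853494644165 12.1167
time: 12.53
ee_pos: [0.5769, 0.2133, 0.0369]
eef_rot: [0.661, 0.75, 0.0, 0.0]
contact_force: [0.7, -4.7, 7.0]
gripper_width: 0.427
grip_force: 61.2
tcp fixture mm [-71.06748216  -1.45106287] z 36.89037982261799 tool y 7.256279877511584 tilt [ 1.05118281e-03 -1.83511391e-05 -9.99999447e-01] F fixture [-4.77719582 -0.15078166] 7.046164247159966 61.22974991798401 12.5333
```

```bash
python3 -m pendant '{"plan":[[0,0,0,-0.6,4.5,0,25],[0,0,0,-1.1,9,0,25],[0,0,0,-1.7,13,0,25],[0,0,0,-2.2,17,0,25],[0,0,0,-2.2,17,0,25]]}'
python3 st.py
python3 -m pendant '{"plan":[[0,0,0,-0.3,2,0,25],[0,0,0,-0.6,4.5,0,25],[0,0,0,-0.6,4.5,0,25],[0,0,0,-0.6,4.5,0,25],[0,0,0,-0.6,4.5,0,25]]}'
python3 st.py
python3 - <<'E'
from h import *
im=optics.read_camera("wrist"); s=optics.read_camera("scene"); cv2.imwrite("pics/s5.png",s)
c=np.zeros((600,800,3),np.uint8)
c[:250]=cv2.resize(im[0:200],(800,250)); c[250:600]=cv2.resize(s[230:320,160:366],(800,350),interpolation=cv2.INTER_CUBIC)
cv2.imwrite("pics/w5.png",c)
# expected pixels: tube_end axis top at level vs rest, in scene camera
E
```

```text
time: 12.95
ee_pos: [0.5747, 0.2301, 0.0369]
eef_rot: [0.661, 0.75, 0.0, 0.001]
contact_force: [1.4, -3.1, 4.8]
gripper_width: 0.428
grip_force: 61.2
tcp fixture mm [-54.07867583  -1.4069255 ] z 36.85448141826785 tool y 7.253302673627405 tilt [ 1.10311326e-03 -3.38585993e-04 -9.99999334e-01] F fixture [-3.2335809  -0.98471771] 4.768169872614916 61.24000668525696 12.95
time: 13.37
ee_pos: [0.5742, 0.2342, 0.0368]
eef_rot: [0.661, 0.75, 0.0, 0.001]
contact_force: [1.8, -5.2, 5.7]
gripper_width: 0.429
grip_force: 61.3
tcp fixture mm [-49.98700135  -1.3608636 ] z 36.828743324586405 tool y 7.240757212011405 tilt [ 1.05556447e-03 -3.96882420e-04 -9.99999364e-01] F fixture [-5.41935152 -1.10065388] 5.715088153410362 61.26528739929199 13.3667
```

View pics/w5.png

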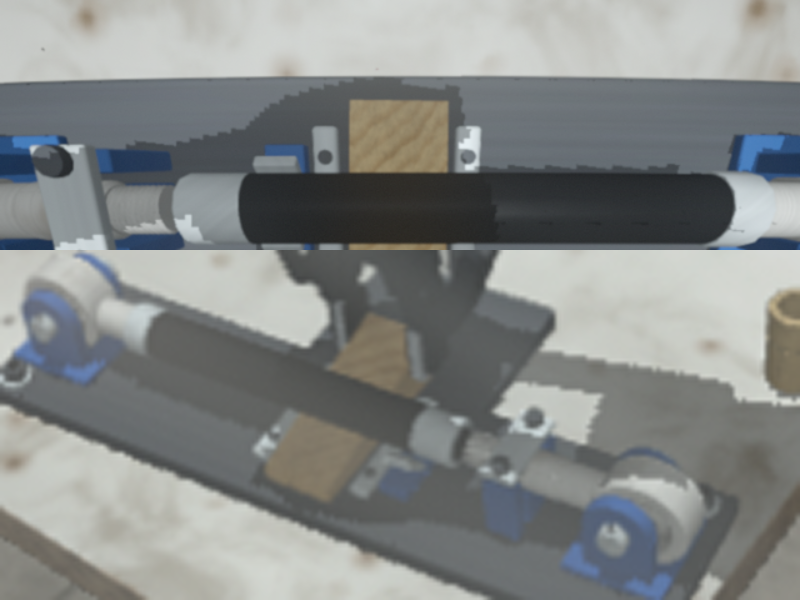

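The wedge passes centrally between the guides, well under the tube, and the scene view shows the tube's end about in line with the shank. I'll verify the rise numerically from the before and after scene pictures.

Run:
```python
from h import *
o=np.array([.56657,.28359]); t=1.6964; R=np.array([[np.cos(t),-np.sin(t)],[np.sin(t),np.cos(t)]])
W=lambda x,y,z: np.r_[o+R@np.array([x,y])/1000,z/1000]
a=w2px("scene",[W(0,62,36.5+10),W(0,62,42+10),W(0,73,36),W(0,73,42)]);print(a)
g=lambda f:cv2.GaussianBlur(cv2.cvtColor(cv2.imread(f),cv2.COLOR_BGR2GRAY),(0,0),.8)
A,B=g("pics/scene0.png"),g("pics/s5.png")
x,y=a[0].round().astype(int); 
for h,w in((7,9),(9,11),(11,12)):
    T=A[y-h:y+h,x-w:x+w]; r=cv2.matchTemplate(B[y-h-8:y+h+8,x-w-8:x+w+8],T,cv2.TM_CCOEFF_NORMED)
    _,v,_,(mx,my)=cv2.minMaxLoc(r)
    s=lambda l,c,u:(l-u)/(2*(l-2*c+u)) 
    print(v,mx-8+s(r[my,mx-1],r[my,mx],r[my,mx+1]),my-8+s(r[my-1,mx],r[my,mx],r[my+1,mx]))
print("expected shift", a[1]-a[0])
# wedge thin tip from wrist: edge row 100/1.25=80, cols 349..448/1.25
P=px2w("wrist",[(279.5,80),(358,80)],.020); print("thin tip fixture mm",1000*(P[:,:2]-o)@R)
```

```text
[[275.26496417 275.2197622 ]
 [275.04473365 273.1816808 ]
 [280.70562181 280.87213825]
 [280.49007322 278.68190006]]
0.8476189374923706 -0.15581428 -1.4037083
0.8527528643608093 -0.40602553 -0.93203396
0.8382576704025269 -0.3921554 -0.544114
expected shift [-0.22023053 -2.0380814 ]
thin tip fixture mm [[ 39.87625957  17.15072692]
 [ 39.89498642 -21.01754937]]
```

```bash
python3 -m pendant '{"plan":[[0,0,0,-0.1,1,0,25],[0,0,0,-0.2,2,0,25],[0,0,0,-0.2,2,0,25],[0,0,0,-0.2,2,0,25],[0,0,0,-0.2,2,0,25]]}'
python3 st.py
python3 - <<'E'
from h import *
s=optics.read_camera("scene"); cv2.imwrite("pics/s6.png",s)
A,B=[cv2.imread(f"pics/{f}.png")[...,1].astype(int) for f in("scene0","s6")]
for x in(270,273,276):
    print(x,"rows 262..290"); print(A[262:290,x]); print(B[262:290,x])
print("shank x=292"); print(A[270:300,291]); print(B[270:300,291])
E
```

```text
time: 13.88
ee_pos: [0.574, 0.2359, 0.0369]
eef_rot: [0.661, 0.75, 0.0, 0.001]
contact_force: [1.1, -6.7, 6.1]
gripper_width: 0.43
grip_force: 61.3
tcp fixture mm [-48.21068181  -1.42589545] z 36.87032671828446 tool y 7.237211355284601 tilt [ 1.09873260e-03 -8.06472656e-04 -9.99999071e-01] F fixture [-6.79675661 -0.28360034] 6.119035064227447 61.31993293762207 13.8833
270 rows 262..290
[113 110  90  89 112 126 174 192 179 112 155 187 199 199 194 188 185 179
 171 163 150 139 128 114  99  99  97  96]
[ 91  95  88  84  83  87 117 121 107 124 132 137 138 141 144 145 144 143
 141 138 133 119 100  96  97  98  96  96]
273 rows 262..290
[110 103  91 105 106 107 126 124 108 104 126 172 187 193 194 194 193 189
 182 174 167 157 145 133 117  99  97  96]
[ 86  85  85  85  84  84  85  86  88 113 124 129 133 138 142 143 145 144
 145 145 142 138 121  97  93  94  95  96]
276 rows 262..290
[ 96 100 104 107 107 106 112 121 122 110 104 115 166 181 189 196 193 186
 163 146 137 117 112 112 117 113  97  96]
[ 87  87  87  86  85  86  86  85  84  93 150 170 175 138 136 136 129 123
 111 105 104 105 117 116  95  93  94  94]
shank x=292
[186 190 187 151 124 151 172 185 185 185 186 186 185 174 164 141 126 170
 190 170 127  99 100 100 100 100 101 101 101 101]
[199 202 201 156 127 160 181 132 125 126 128 128 127 121 116 108 111 143
 201 182 132  98  99  99  99 100 101 102 102 101]
```

The collar's upper and lower edges have risen about 2.0 px, against 2.04 px expected for level, while the shank's edges have not moved. The wedge is flat, gripped at 61 N, and at rest, so I'm handing in.

```bash
python3 -m pendant '{"plan":[[0,0,0,0,0,0,25],[0,0,0,0,0,0,25],[0,0,0,0,0,0,25],[0,0,0,0,0,0,25],[0,0,0,0,0,0,25]]}' && python3 -c "
from plant import bot; print(bot.close_job())"
```

```text
time: 14.35
ee_pos: [0.574, 0.2359, 0.0369]
eef_rot: [0.661, 0.75, 0.0, 0.001]
contact_force: [0.7, -6.9, 6.2]
gripper_width: 0.427
grip_force: 61.3
the job is handed in; nothing more can be done
None
```

I handed the job in at 14.4 s, with no verdict returned: the brass bush stands upright on the bench, and the wedge is flat in the lane, still gripped (61 N), holding the tube end level with the shank as far as the scene picture can show.

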